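Drop the over-long module into the reject bin through its spring flap

TASK

One of the three aluminium modules standing in the black tray is longer than the other two and is a reject: take it out and push it end first through the spring flap of the grey reject bin's slanting chute. Keep hold of it while it holds the flap open and about half of it is in, then let go so that it slides right down the chute and the flap swings fully shut behind it. Leave the two good modules in the tray and everything else on the bench where it is.

Things in the scene. Friction and masses are not known exactly. Their poses are not given: they have to be found in the camera images.
- long_module: the reject: aluminium bar-shaped module, 36 x 36 mm square section, 110 mm long (the other two are 80 mm), 0.24 to 0.39 kg, grey end caps, both ends alike; stands upright in any one of the three tray pockets. Origin: centre of its lower end; z along its length to its upper end; x and y square to its sides.
- long_module_top (a point): centre of the module's upper end, 110 mm along z from its origin.
- tray: black plastic tray fixed to the bench, 62 (x) x 276 (y) x 31 mm high, with three square pockets, 42 mm wide and 25 mm deep, in a row along its y axis at y = -85, 0 and +85 mm. Origin: centre of its underside. A pocket's floor is 6 mm above the bench; the standing long module's top is 116 mm above the bench, the short ones' 86 mm.
- short_module_a: good module, same look and section (36 x 36 mm) but 80 mm long, standing in a tray pocket. Origin: centre of its lower end. To be left standing.
- short_module_b: the second good module, like the first.
- mouth: mouth of the aluminium chute. Origin: middle of the opening, in its outer plane, 174 mm above the bench. z: out of the mouth, 30 deg from vertical, leaning to the robot's side; x: up the mouth's slope, away from the robot; y: level. The chute runs straight along -z, 170 mm to its closed end; inside, x -29 to +30, y -33 to +33 mm. Flat rim round the mouth: x -43 to +44, y -49 to +49 mm.
- reject_bin: grey bin fixed to the bench, 210 x 128 mm, 91 mm high, out of whose top the chute leans. Origin: on the bench, straight below the mouth's; the bin reaches 52 mm from it towards the robot (-x), 158 mm the other way, 64 mm to each side (y). The chute's side nearest the robot is its sliding floor: a module let go in it slides down by its own weight.
- flap (a joint): spring-hinged steel flap closing the mouth, 54 (mouth's x) x 62 x 3 mm, hinged along the mouth's upper edge (x +28, z -4 mm in the mouth's frame), swings only inwards. 0 = shut, grows as it is pushed in, at most 1.65 rad. Light spring: less than 1 N at the free lower edge opens it. With a module lying on the chute's floor it stands at about 1.2 rad, leaning on the module.
- flap_edge (a point): middle of the flap's free edge, on its outer face (the lower edge of the mouth when shut).
- capacitor: bystander: dark metal can, 50 mm across, 74 mm high, standing loose on the bench. Origin: centre of its underside.
- screwdriver: bystander: screwdriver lying loose on the bench.
- loupe: bystander: black hand magnifier lying on the bench, 12 mm high, lens 60 mm across, handle 90 mm along its -x. Origin: under its lens.
- yellow_bin: bystander: open yellow divided bin, 90 x 180 x 55 mm, loose. Origin: centre of its underside.
- mouse: bystander: black computer mouse, 100 x 60 x 30 mm, loose. Origin: centre of its underside.
Not all that is in view belongs to the job. Several things look just like the reject_bin: the one meant starts farthest to the robot's right.

How it is judged (in metres and radians):
On the way, in this order (a step that is already met when the one before it is completed fails the run):
1. the long module is lifted clear of the tray, in the gripper (z of long_module in the frame of tray above 0.04 m and contact force between the fingers and long_module above 1 N), for 0.1 s.
2. still held in the gripper, the long module's leading end is at least 40 mm inside the chute and holds the flap open (0.6 rad or more) (z of any of long_module, long_module_top in the frame of mouth below -0.04 m and value of joint flap above 0.6 rad and contact force between the fingers and long_module above 1 N and horizontal distance between long_module and mouth below 0.1 m), for 0.2 s.
At the end, for the whole second after the job is handed in: The long module rests inside the chute, both its ends 15 mm or more past the mouth; the flap is shut (under 0.1 rad); the two short modules stand upright (within 0.2 rad) in the tray (within 110 mm of its middle) (z of each of long_module, long_module_top in the frame of mouth below -0.015 m and x of long_module in the frame of mouth between -0.04 and 0.045 m and y of long_module in the frame of mouth between -0.04 and 0.04 m and x of long_module_top in the frame of mouth between -0.04 and 0.045 m and y of long_module_top in the frame of mouth between -0.04 and 0.04 m and value of joint flap below 0.1 rad and linear speed of long_module below 0.03 m/s and angle between each of short_module_a, short_module_b's own z axis and vertical below 0.2 rad and horizontal distance between each of short_module_a, short_module_b and tray below 0.11 m); the robot touches nothing.
It fails at once if a good module is moved by 20 mm or more (distance of any of short_module_a, short_module_b from where it was at the start of the episode above 0.02 m).
It fails at once if another thing on the bench is moved by 30 mm or more (distance of any of capacitor, screwdriver, loupe, yellow_bin, mouse from where it was at the start of the episode above 0.03 m).
It also fails if it takes over 40 s, if anything falls off the work surface, if the arm or the gripper's body presses on something with over 40 N, if the wrist force passes 120 N, or if a joint passes its speed limit or range.

ROBOT

A 7-joint arm with a two-finger parallel gripper is mounted at the origin on the work surface. World frame = base frame: x ahead of the robot, y to its left, z up, the work surface at z = 0. Lengths are in mm, angles in rad, forces in N, time in s.
With the tool pointing down it reaches from about 400 to 925 mm from the base axis. Payload 4.1 kg.
Tool frame: the origin (TCP) lies on the mounting face of the last link; the fingertips stand 173 mm ahead of it and the grasp point (between the pads) lies 155 mm ahead of it; z points along the fingers, y is the line along which they close (so a half turn about z gives the same grasp; the last joint's range is limited). The gripper opens to 85 mm and grips with 20 to 120 N. Pads are 22 mm wide; open, the fingers measure 114 mm over their backs; the gripper's body (76 mm by 85 mm) begins 54 mm behind the grasp point. The pads swing forward as they close: fully open they stand 13 mm farther back than shut.
Start: joints at [-1.393, 0.398, 0.045, 1.537, -0.019, 1.207, -0.051], TCP at [177.602, 625.28, 404.747] pointing down, gripper open.
Joint ranges: [-2.82, 2.82], [-0.49, 2.23], [-1.37, 1.46], [0, 2.46], [-1.36, 4.5], [0.23, 2], [-2.94, 2.94]. Speed limits (rad/s): [2.57, 2.57, 3.14, 3.14, 3.14, 3.14, 3.14].

INTERFACE

Orientations are given as a 3x3 rotation matrix whose columns are the frame's x, y, z axes.
In Python, from workcell import get_obs, grab_frame, sign_off gives the robot as it stands. The module is installed in compiled form; this text tells all that it offers.
- The arm moves only by the tool step_arm, never from a script. Its arguments are lists of equal length, an entry for each row: "gripper": the opening in per cent of the stroke, from 0 (shut) to 100 (fully open); "offset": the shift along the tool's x, y, z as a fraction of full scale, a list of three; "dr": the turn, a rotation vector about the tool's x, y, z as a fraction of full scale, a list of three. In form: {"gripper": [gripper, ...], "offset": [[dx, dy, dz], ...], "dr": [[ax, ay, az], ...]}. A call has 1 to 20 rows; each row is the pose to reach, as a shift and turn from the pose commanded when the call began, along the tool's axes at that moment; what a row does not reach only later rows make up. Full scale, the value 1, is 15 cm for a shift and pi/2 rad for a turn. A row lasts 1/8 s, in which the tool goes at most 62.5 mm and 10.7 degrees, less where a joint would pass 70% of its speed; a pose out of reach is approached as far as the arm can. A call with a number of a shift or a turn outside -1 to 1 is refused whole. A call with a gripper value outside its range is refused whole. The fingers move at their own pace and stop on an object; "force" is the grip in N (left out, the last holds). Time passes only in rows, so rows that repeat a pose let the fingers close. It gives the time, the measured TCP pose, the force, the opening and the grip force at its end, in the units of the state.
- get_obs(): the state, without advancing time (a new reading comes with each control period).
- grab_frame(name): name is "side" or "top" or "wrist"; returns a dict with "pixels" (400x640x3 uint8, red, green, blue), "range_z" (400x640 float32, mm along the optical axis (not along the pixel's ray), 0 where there is no reading), "K" (3x3 intrinsics, pixels), "k1" (the pictures are not rectified: a ray, as slopes to the right and down, at radius r is drawn at 1 + k1 r^2 times it, then the intrinsics apply), "rvec" (rotation vector, rad) and "tvec" (3), from world to camera coordinates, as OpenCV has them. Camera axes: x right, y down, z forward; pixel columns grow to the right and rows downward; lengths in mm; the calibration is good to about 2 mm. A picture is of the moment at which its call begins.
- sign_off(): hands the job in; it is judged then, once.
The state is a dict: "t": time; "joints": joint angles; "joint_velocities": joint speeds; "effort": joint torques, N m; "tcp_pos": TCP position; "tool_rot": TCP orientation; "force": force on the tool from outside, world axes, zero at the start; "ft_torque": the same for the moment, N m; "gripper_width": opening from 0.0 (shut) to 1.0 (fully open); "grasp_force": force on a finger pad.
Only numpy, scipy, OpenCV 4.12 (cv2) and the standard library are available. Lean on these libraries where they do the work, as an engineer would, in place of code of your own. Each camera call takes 0.05 s, during which the arm holds its last target. There are 200 camera calls.

## Working session

There is one attempt and no reset: what is moved stays moved. The work goes in short steps, Python scripts to look and compute and a tool call to move; the robot and the scene stay as the last step left them, time stands still between calls to the robot, and variables do not carry over. Pictures are saved under pics/ and viewed, at most 10 in all, crops included, and the job is handed in when it is done.

Besides the shell and the picture viewer there is one more tool, called after "Emit:" as name(argument=value, ...) on one line, values as JSON. step_arm: Moves the arm, as the interface text tells. Its arguments: {"type":"object","properties":{"gripper":{"type":"array","items":{"type":"number"}},"offset":{"type":"array","items":{"type":"array","items":{"type":"number","minimum":-1,"maximum":1}}},"dr":{"type":"array","items":{"type":"array","items":{"type":"number","minimum":-1,"maximum":1}}},"force":{"type":"number"}},"required":["gripper","offset","dr"]}

```bash
mkdir -p pics; cat > h.py <<'E'
import numpy as np, cv2
from workcell import get_obs, grab_frame, sign_off
def shot(n,fn=None):
    f=grab_frame(n)
    if fn: cv2.imwrite('pics/'+fn,cv2.cvtColor(f['pixels'],cv2.COLOR_RGB2BGR))
    f['R']=cv2.Rodrigues(np.array(f['rvec'],float))[0]; f['t']=np.array(f['tvec'],float).ravel()
    return f
def cloud(f):
    K=np.array(f['K']);v,u=np.mgrid[0:400,0:640]
    p=np.stack([(u-K[0,2])/K[0,0],(v-K[1,2])/K[1,1]],-1)
    q=p.copy()
    for _ in range(8): q=p/(1+f['k1']*(q**2).sum(-1,keepdims=True))
    z=f['range_z'].astype(float)
    c=np.concatenate([q*z[...,None],z[...,None]],-1)
    w=(c-f['t'])@f['R']; w[z<=0]=np.nan
    return w
E
python3 - <<'E'
from h import *
for n in ('top','side'):
    f=shot(n,n+'1.png'); np.save(n+'.npy',cloud(f)); print(n,-f['R'].T@f['t'],f['K'][0][0],f['k1'])
o=get_obs(); print(o['t'],o['tcp_pos'],np.round(o['tool_rot'],3))
E
```

```text
top [ 403.2127404    30.27980041 1152.70470204] 413.98678229188397 -0.08465232066903967
side [ 321.55512    -940.95023175  911.96590454] 473.63361210422374 -0.01518310698946839
0.1 [177.51783658 625.02035657 403.76200792] [[-0.962  0.273 -0.   ]
 [ 0.273  0.962 -0.002]
 [-0.    -0.002 -1.   ]]
```

View pics/top1.png

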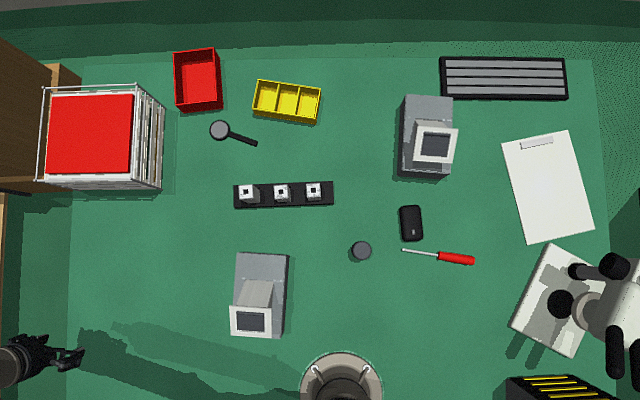

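View pics/side1.png

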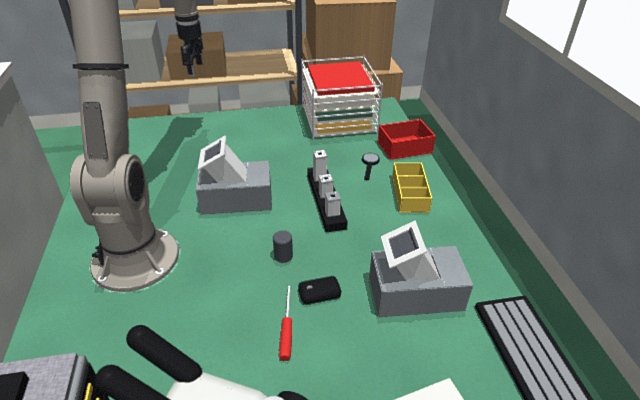

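The top view shows two bin look-alikes, with mouths at px (252,320) on the left and (437,145) on the right. The one farthest to the robot's right (-y) is at (437,145). The module candidates are at px (248,192), (282,192) and (314,190). In the side view the far one, at (320,160), looks tallest, which matches top px (248,192). Next I'll measure them.

```bash
python3 - <<'E'
from h import *
w=np.load('top.npy'); im=cv2.imread('pics/top1.png')
def box(m,name):
    p=w[m]; p=p[~np.isnan(p).any(1)]
    r=cv2.minAreaRect(p[:,:2].astype(np.float32)); print(name,len(p),np.round(p.mean(0),1),'rect',np.round(r[0],1),np.round(r[1],1),round(r[2],1))
U=np.zeros((400,640),int);V,U=np.mgrid[0:400,0:640]
x,y,z=w[...,0],w[...,1],w[...,2]
reg=(V>165)&(V<220)&(U>225)&(U<345)
for n,(u0,u1) in dict(L=(232,265),M=(266,297),R=(298,330)).items():
    m=reg&(U>u0)&(U<u1)&(z>60); zz=np.nanmedian(z[m]); print(n,'z',zz); box(m&(abs(z-np.nanpercentile(z[m],80))<8),n)
box(reg&(z>24)&(z<36),'traytop')
# mouth rim
white=(im.min(2)>200)
reg2=(V>110)&(V<172)&(U>405)&(U<465)
m=reg2&white&(z>110); n_,lab,st,_=cv2.connectedComponentsWithStats(m.astype(np.uint8)); k=1+st[1:,4].argmax(); m=lab==k
p=w[m]; c=p.mean(0); d=p-c
for _ in range(3):
    s=np.linalg.svd(d-d.mean(0),full_matrices=False)[2]; nrm=s[2]*np.sign(s[2][2]); e=(d-d.mean(0))@nrm; d=d[abs(e)<4]
p=d+c
hor=np.cross([0,0,1.],nrm);hor/=np.linalg.norm(hor); up=np.cross(hor,nrm); 
if up[2]<0: up=-up
a=p@up; b=p@hor
c0=p.mean(0)
q=np.percentile
for lab_,vv in(('up',a),('hor',b)): print(lab_,q(vv,[0.5,99.5]),np.ptp(q(vv,[.5,99.5])))
r=cv2.minAreaRect(np.stack([a,b],1).astype(np.float32)); print(r)
o=up*r[0][0]+hor*r[0][1]+nrm*(c0@nrm)
print('mouth rim centre',o,'n',nrm,np.degrees(np.arccos(nrm[2])),'up',up,'yaw dir',np.degrees(np.arctan2(-nrm[1],-nrm[0])))
box((V>90)&(V<185)&(U>390)&(U<460)&(abs(z-91)<6),'bintop')
cv2.imwrite('pics/c1.png',cv2.resize(im[85:225,220:470],None,fx=3,fy=3,interpolation=2))
E
```

```text
L z 114.25242010244598
L 217 [537.5 239.3 114.9] rect [537.8 239.8] [37.  38.1] 4.6
M z 84.85003743875257
M 201 [540.3 153.6  85.1] rect [540.5 153.4] [37.3 36.2] 3.4
R z 84.8820827735322
R 198 [543.6  68.8  85.1] rect [544.   68.8] [36.9 36.5] 2.6
traytop 1403 [538.2 145.3  29.9] rect [541.1 153.9] [ 62.8 276.2] 2.0
up [612.14642867 696.82063415] 84.67420548016457
hor [130.92067835 225.80290823] 94.88222987955493
((654.3505859375, 178.31326293945312), (85.88395690917969, 95.54096984863281), 0.10284727066755295)
mouth rim centre [ 640.19101691 -230.56020602  172.87515087] n [-0.50208742  0.0405214   0.86386703] 30.246414872346293 up [ 0.86106732 -0.06949318  0.50371992] yaw dir -4.614104874252123
bintop 2192 [ 705.9 -226.9   90. ] rect [ 693.2 -234.4] [130.1 211.9] 85.3
```

View pics/c1.png

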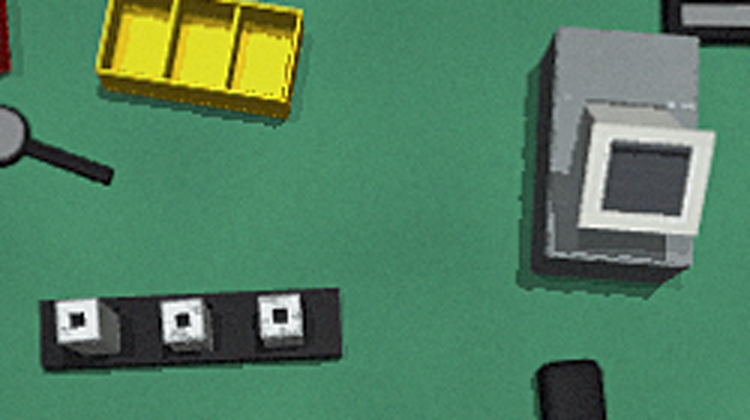

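The long module is L at px (248,192): top at 115 mm, centre (538,240). M and R are both 85 mm tall. The mouth is at about (640,-230,173), tilted 30.2° with a yaw of -4.7°, at crop px (645,180). All of these agree with the sizes given, so I'm moving now.

Emit:
step_arm(gripper=[100,100,100,100], offset=[[-0.25,-0.15,0],[-0.6,-0.36,0],[-0.9,-0.54,0],[-1,-0.6,0]], dr=[[0,0,0],[0,0,0],[0,0,0],[0,0,0]], force=60)

```text
t: 0.6
tcp_pos: [300.6, 494.4, 404.5]
tool_rot: [[-0.96, 0.279, 0.001], [0.279, 0.96, -0.002], [-0.001, -0.001, -1.0]]
force: [0.6, -0.4, -0.1]
gripper_width: 1.0
grasp_force: 0.0
```

Emit:
step_arm(gripper=[100,100,100,100], offset=[[-0.25,-0.15,0],[-0.6,-0.36,0],[-0.9,-0.54,0],[-1,-0.6,0]], dr=[[0,0,0],[0,0,0],[0,0,0],[0,0,0]])

```text
t: 1.1
tcp_pos: [419.2, 367.5, 404.6]
tool_rot: [[-0.961, 0.278, 0.001], [0.278, 0.961, -0.001], [-0.001, -0.001, -1.0]]
force: [-0.5, 1.5, 0.2]
gripper_width: 0.995
grasp_force: 0.0
```

Emit:
step_arm(gripper=[100,100,100,100,100,100,100], offset=[[-0.25,-0.15,0],[-0.6,-0.36,0],[-0.9,-0.55,0],[-1,-0.61,0.1],[-1,-0.61,0.2],[-1,-0.61,0.2],[-1,-0.61,0.2]], dr=[[0,0,-0.05],[0,0,-0.1],[0,0,-0.15],[0,0,-0.2],[0,0,-0.2],[0,0,-0.2],[0,0,-0.2]])

```text
t: 1.98
tcp_pos: [535.4, 243.2, 374.8]
tool_rot: [[-0.999, -0.04, -0.0], [-0.04, 0.999, 0.001], [0.0, 0.001, -1.0]]
force: [0.1, -0.3, 0.3]
gripper_width: 1.001
grasp_force: 0.0
```

```bash
cat >> h.py <<'E'
from scipy.spatial.transform import Rotation as Ro
def go(R,p):
    o=get_obs(); R0=np.array(o['tool_rot']); p0=np.array(o['tcp_pos'])
    print('off',np.round(R0.T@(np.array(p)-p0)/150,3),'dr',np.round(Ro.from_matrix(R0.T@R).as_rotvec()/(np.pi/2),3))
E
python3 - <<'E'
from h import *
f=shot('wrist','w1.png'); w=cloud(f); z=w[...,2]
m=(abs(z-115)<6)&(abs(w[...,0]-538)<40)&(abs(w[...,1]-240)<40); p=w[m]; print(len(p),p.mean(0),cv2.minAreaRect(p[:,:2].astype(np.float32)))
E
```

```text
2087 [536.46528489 238.28676906 115.24007652] ((537.4819946289062, 238.35694885253906), (37.262489318847656, 36.65640640258789), 4.172805309295654)
```

View pics/w1.png

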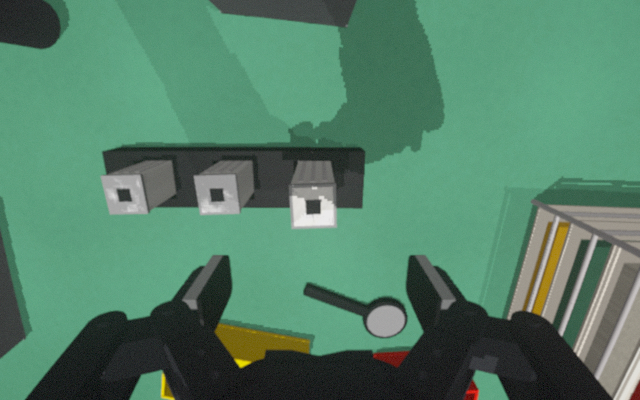

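The wrist view shows the long module's top at px (313,206), central between the fingers and agreeing to about 2 mm. Descending and gripping.

Emit:
step_arm(gripper=[100,100,100,100,100,100,0,0,0,0,0,0], offset=[[-0.01,-0.03,0.15],[-0.013,-0.03,0.4],[-0.013,-0.03,0.65],[-0.013,-0.03,0.825],[-0.013,-0.03,0.825],[-0.013,-0.03,0.825],[-0.013,-0.03,0.825],[-0.013,-0.03,0.825],[-0.013,-0.03,0.825],[-0.013,-0.03,0.825],[-0.013,-0.03,0.825],[-0.013,-0.03,0.825]], dr=[[0,0,0],[0,0,0],[0,0,0],[0,0,0],[0,0,0],[0,0,0],[0,0,0],[0,0,0],[0,0,0],[0,0,0],[0,0,0],[0,0,0]], force=80)

```text
t: 3.52
tcp_pos: [538.8, 237.2, 251.9]
tool_rot: [[-0.999, -0.038, 0.001], [-0.038, 0.999, 0.001], [-0.001, 0.001, -1.0]]
force: [-1.0, 0.4, 6.3]
gripper_width: 0.414
grasp_force: 79.1
```

Emit:
step_arm(gripper=[0,0,0,0,0,0], offset=[[0,0,-0.1],[0,0,-0.3],[0,0,-0.5],[0,0,-0.75],[0,0,-1],[0,0,-1]], dr=[[0,0,0],[0,0,0],[0,0,0],[0,0,0],[0,0,0],[0,0,0]])

```text
t: 4.28
tcp_pos: [539.2, 236.5, 404.1]
tool_rot: [[-0.999, -0.037, 0.005], [-0.037, 0.999, 0.003], [-0.005, 0.003, -1.0]]
force: [0.5, 0.6, -2.5]
gripper_width: 0.417
grasp_force: 79.9
```

Emit:
step_arm(gripper=[0,0,0,0,0], offset=[[0.05,-0.2,-0.1],[0.1,-0.45,-0.2],[0.1,-0.7,-0.2],[0.1,-0.9,-0.2],[0.1,-1,-0.2]], dr=[[0,0,0],[0,0,0],[0,0,0],[0,0,0],[0,0,0]])

```text
t: 4.9
tcp_pos: [528.4, 84.1, 429.3]
tool_rot: [[-0.999, -0.035, -0.003], [-0.035, 0.999, -0.001], [0.003, -0.001, -1.0]]
force: [0.2, -0.3, -3.0]
gripper_width: 0.415
grasp_force: 79.9
```

Emit:
step_arm(gripper=[0,0,0,0,0], offset=[[0.05,-0.25,0],[0.1,-0.5,0],[0.1,-0.75,0],[0.1,-0.95,0],[0.1,-1,0]], dr=[[0,0,0],[0,0,0],[0,0,0],[0,0,0],[0,0,0]])

```text
t: 5.52
tcp_pos: [519.3, -65.7, 430.1]
tool_rot: [[-0.999, -0.035, -0.002], [-0.035, 0.999, -0.0], [0.002, -0.0, -1.0]]
force: [-0.3, 0.3, -3.1]
gripper_width: 0.416
grasp_force: 80.0
```

```bash
cat >> h.py <<'E'
M=np.array([640.3,-230.4,173.5]); _a=np.radians(-4.7); _h=np.array([np.cos(_a),np.sin(_a),0]); N=-.5*_h+np.array([0,0,.866]); UP=.866*_h+np.array([0,0,.5])
YT=np.array([-np.sin(_a),np.cos(_a),0]); RT=np.stack([np.cross(YT,-N),YT,-N],1)
def tcp(depth,x=-7,L=246): return M+N*(L-depth)+UP*x
E
python3 - <<'E'
from h import *
print(tcp(-25),RT); go(RT,tcp(-25)); go(RT,tcp(60))
E
```

```text
[ 499.21401825 -218.80062084  404.686     ] [[-0.86308798  0.08193851  0.49831869]
 [ 0.07095875  0.99663739 -0.04096925]
 [-0.5         0.         -0.866     ]]
off [ 0.169 -1.016  0.17 ] dr [ 0.019 -0.334  0.073]
off [-0.113 -1.048  0.66 ] dr [ 0.019 -0.334  0.073]
```

Emit:
step_arm(gripper=[0,0,0,0,0,0,0,0,0], offset=[[0.04,-0.15,-0.05],[0.1,-0.35,-0.05],[0.17,-0.6,-0.05],[0.17,-0.85,-0.05],[0.17,-1,0],[0.17,-1,0.1],[0.17,-1,0.1],[0.17,-1,0.1],[0.17,-1,0.1]], dr=[[0.005,-0.08,0.02],[0.01,-0.17,0.04],[0.014,-0.25,0.055],[0.019,-0.334,0.073],[0.019,-0.334,0.073],[0.019,-0.334,0.073],[0.019,-0.334,0.073],[0.019,-0.334,0.073],[0.019,-0.334,0.073]])

```text
t: 6.65
tcp_pos: [500.3, -214.1, 416.3]
tool_rot: [[-0.862, 0.078, 0.501], [0.068, 0.997, -0.038], [-0.502, 0.001, -0.865]]
force: [0.2, -0.6, -3.0]
gripper_width: 0.413
grasp_force: 79.8
```

```bash
python3 - <<'E'
from h import *
go(RT,tcp(-25)); go(RT,tcp(15));go(RT,tcp(60))
f=shot('wrist','w2.png'); w=cloud(f)
g=shot('side','s2.png'); ws=cloud(g); 
cv2.imwrite('pics/s2c.png',cv2.resize(cv2.imread('pics/s2.png')[110:330,300:520],None,fx=2.5,fy=2.5))
for name,ww in(('w',w),('s',ws)):
    p=ww.reshape(-1,3); p=p[~np.isnan(p).any(1)]-M
    q=np.stack([p@UP,p@YT,p@N],1)
    k=(abs(q[:,0])<60)&(abs(q[:,1])<60)&(abs(q[:,2])<4)
    print(name,'rim',k.sum(),np.percentile(q[k],[1,50,99],axis=0).round(1).tolist())
    k=(abs(q[:,0]+7)<32)&(abs(q[:,1])<32)&(q[:,2]>10)&(q[:,2]<90)
    print('module',k.sum(),np.percentile(q[k],[1,50,99],axis=0).round(1).tolist() if k.any() else '')
E
```

```text
off [ 0.043 -0.032  0.065] dr [0.002 0.001 0.002]
off [ 0.044 -0.033  0.331] dr [0.002 0.001 0.002]
off [ 0.044 -0.034  0.631] dr [0.002 0.001 0.002]
w rim 7135 [[-43.7, -49.8, -3.5], [-17.4, -10.8, -0.2], [41.2, 47.1, 1.7]]
module 1491 [[-21.0, -11.7, 34.6], [-20.0, 5.5, 67.4], [-18.6, 23.1, 89.6]]
s rim 1067 [[-44.4, -51.3, -3.3], [0.6, -10.4, 0.7], [41.5, 45.4, 3.8]]
module 352 [[-20.2, -14.7, 35.1], [0.2, -11.5, 63.4], [15.6, 16.9, 89.0]]
```

View pics/s2c.png

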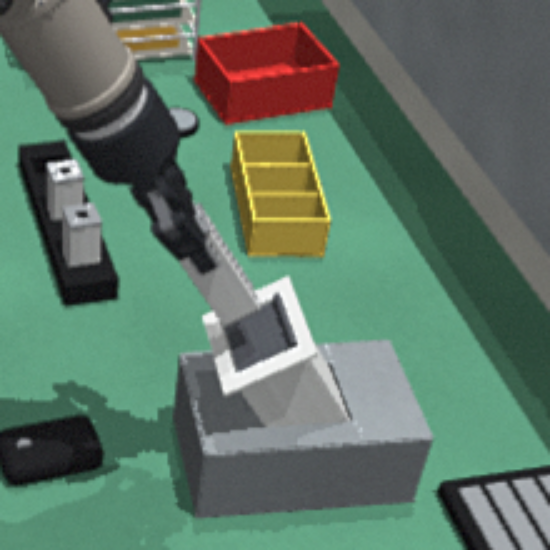

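View pics/w2.png

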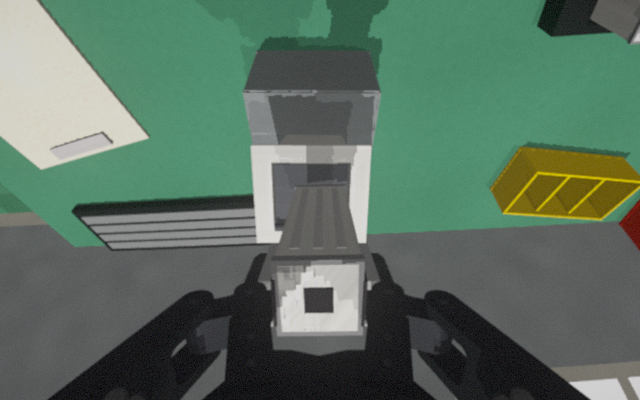

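The wrist view shows the module, px (318,300) to (320,190), heading into the mouth at (312,195). It measures 5 mm too far to +y and about 6 mm too high in x. I'll correct that and push straight in.

Emit:
step_arm(gripper=[0,0,0,0,0,0,0,0,0,0,0,0,0], offset=[[0.04,-0.04,0],[0.04,-0.04,0.05],[0.04,-0.04,0.12],[0.04,-0.04,0.2],[0.04,-0.04,0.27],[0.04,-0.04,0.34],[0.04,-0.04,0.41],[0.04,-0.04,0.48],[0.04,-0.04,0.55],[0.04,-0.04,0.6],[0.04,-0.04,0.6],[0.04,-0.04,0.6],[0.04,-0.04,0.6]], dr=[[0,0,0],[0,0,0],[0,0,0],[0,0,0],[0,0,0],[0,0,0],[0,0,0],[0,0,0],[0,0,0],[0,0,0],[0,0,0],[0,0,0],[0,0,0]])

```text
t: 8.38
tcp_pos: [539.1, -224.1, 335.3]
tool_rot: [[-0.862, 0.08, 0.5], [0.069, 0.997, -0.039], [-0.502, 0.001, -0.865]]
force: [-0.2, -0.6, -3.5]
gripper_width: 0.414
grasp_force: 79.8
```

```bash
python3 - <<'E'
from h import *
o=get_obs(); print(o['t'],o['force'],o['ft_torque']); go(RT,tcp(60))
w=cloud(shot('wrist','w3.png')); g=shot('side','s3.png')
p=w.reshape(-1,3); p=p[~np.isnan(p).any(1)]-M
q=np.stack([p@UP,p@YT,p@N],1)
k=(abs(q[:,0]+7)<32)&(abs(q[:,1])<32)&(q[:,2]>5)&(q[:,2]<62)
print('module',k.sum(),np.percentile(q[k],[1,50,99],axis=0).round(1).tolist())
a=cv2.imread('pics/s3.png')[110:330,300:520]; b=cv2.imread('pics/w3.png')[100:400,140:500]
cv2.imwrite('pics/c3.png',np.hstack([cv2.resize(a,(400,400)),cv2.resize(b,(400,400))]))
E
```

```text
8.375 [-0.18622445 -0.63442549 -3.53269682] [ 0.07135822  1.15338602 -0.02807726]
off [0.    0.014 0.032] dr [0.001 0.001 0.001]
module 12613 [[-27.2, -30.4, 7.8], [-17.2, -1.9, 53.8], [9.5, 27.7, 60.8]]
```

View pics/c3.png

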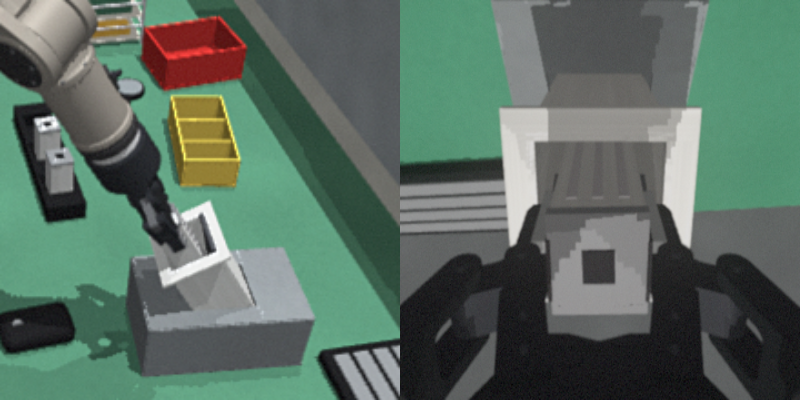

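The module is about 55 mm in and still held, with low forces. In the left panel it enters the mouth at about (185,240), and in the right panel it sits centred in the opening at (595,190). Releasing it, then backing straight out.

Emit:
step_arm(gripper=[0,100,100,100,100,100,100,100,100,100,100,100,100,100,100,100], offset=[[0,0,0],[0,0,0],[0,0,0],[0,0,0],[0,0,0],[0,0,0],[0,0,0],[0,0,0],[0,0,-0.1],[0,0,-0.3],[0,0,-0.5],[0,0,-0.7],[0,0,-0.8],[0,0,-0.8],[0,0,-0.8],[0,0,-0.8]], dr=[[0,0,0],[0,0,0],[0,0,0],[0,0,0],[0,0,0],[0,0,0],[0,0,0],[0,0,0],[0,0,0],[0,0,0],[0,0,0],[0,0,0],[0,0,0],[0,0,0],[0,0,0],[0,0,0]])

```text
t: 10.48
tcp_pos: [479.3, -219.2, 437.8]
tool_rot: [[-0.863, 0.079, 0.498], [0.069, 0.997, -0.039], [-0.5, 0.001, -0.866]]
force: [0.5, 1.1, -0.2]
gripper_width: 1.0
grasp_force: 0.0
```

```bash
python3 - <<'E'
from h import *
o=get_obs(); print(o['t'],o['force'])
w=cloud(shot('wrist','w4.png')); g=shot('side','s4.png')
p=w.reshape(-1,3); p=p[~np.isnan(p).any(1)]-M
q=np.stack([p@UP,p@YT,p@N],1)
k=(abs(q[:,0])<24)&(abs(q[:,1])<26)&(q[:,2]>-200)&(q[:,2]<60)
print('in mouth',k.sum(),np.percentile(q[k],[1,50,99],axis=0).round(1).tolist())
a=cv2.imread('pics/s4.png')[110:330,300:520]; b=cv2.imread('pics/w4.png')[50:350,140:500]
cv2.imwrite('pics/c4.png',np.hstack([cv2.resize(a,(400,400)),cv2.resize(b,(400,400))]))
E
```

```text
10.475 [ 0.46883529  1.07584522 -0.20497932]
in mouth 2632 [[-23.8, -25.6, -58.2], [-1.3, -0.2, -2.3], [23.5, 25.4, -0.7]]
```

View pics/c4.png

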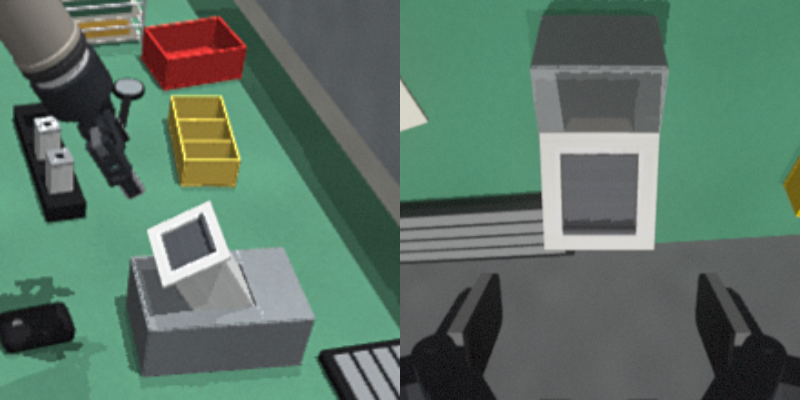

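The flap is shut and flush at depth -2 mm, right panel (598,195). The module is gone from view inside, the gripper is clear, and the two good modules are standing. Handing in.

```bash
python3 -c "
from h import *
print(sign_off())"
```

```text
the job is handed in; nothing more can be done
None
```

The long module went down the right-hand reject bin's chute and the flap shut flush behind it. The two good modules are still standing in the tray, and the job was handed in at about 10.6 s, with no verdict returned.

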